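Seat the lid knob and hold the lid for the stay

ROBOT

A 7-joint arm with a two-finger parallel gripper is mounted at the origin on the work surface; the furniture and walls round the work are solid. World frame = base frame: x ahead of the robot, y to its left, z up, the work surface at z = 0. Lengths are in m, angles in rad, forces in N, time in s.
With the tool pointing down it reaches from about 0.4 to 0.85 m from the base axis. Payload 10.4 kg.
Tool frame: the origin (TCP) lies midway between the tips of the shut fingers; the grasp point (between the pads) lies 19 mm behind it; y points along the fingers, z is the direction in which the jaws open and shut, and the axes are right-handed (so a half turn about y gives the same grasp; the last joint's range is limited). The gripper opens to 87 mm and grips with 3 to 60 N. Pads are 19 mm wide; open, the fingers measure 117 mm over their backs; the gripper's body (75 mm by 190 mm) begins 51 mm behind the grasp point.
Start: joints at [1.279, 0.332, -0.065, 1.46, 0.022, 1.35, -0.088], TCP at [0.166, -0.603, 0.199] pointing down, gripper open.
Joint ranges: [-2.6, 2.6], [-0.5, 2.12], [-1.47, 1.34], [0.16, 2.42], [-1.27, 4.41], [0.06, 2.06], [-2.6, 2.6]. Speed limits (rad/s): [2.22, 2.22, 2.79, 2.79, 3.14, 3.14, 3.14].

INTERFACE

Orientations are given as [roll, pitch, yaw] about the fixed x, y, z axes, in that order (R = Rz(yaw) Ry(pitch) Rx(roll)).
In Python, from workcell import monitor, snapshot, calibration, r, spotter gives the robot as it stands.
- The arm moves only by the tool step_arm, never from a script. Its argument "steps" is a list of rows, each a list of 2 entries, a list of its own where there are three numbers: the shift along the tool's x, y, z in mm, then the turn, a rotation vector about the tool's x, y, z in degrees. A call has 1 to 12 rows; each row shifts and turns the commanded pose from where the row before left it, along the tool's axes as they then stand; what a row does not reach is not made up. A row lasts 1/12 s, in which the tool goes at most 41.7 mm and 7.16 degrees, less where a joint would pass 70% of its speed; a pose out of reach is approached as far as the arm can. A call is refused whole if a number of a shift passes 41.7 or a number of a turn 7.16, either way. A call with a gripper value outside its range is refused whole. "fingers" is the closure in counts, from 0 (fully open) to 255 (shut), set as the call begins (left out, the last holds). The fingers move at their own pace and stop on an object; "newtons" is the grip in N (left out, the last holds). Time passes only in rows, so rows that do not move let the fingers close. It gives the time, the measured TCP pose, the force and the opening at its end, in the units of the state.
- monitor.get_obs(): the state, without advancing time (a new reading comes with each control period).
- snapshot(name): name is "side" or "top"; returns the picture (420x560x3 uint8, red, green, blue); there is no depth.
- calibration(name): a dict with "K" (3x3 intrinsics, pixels), "rvec" (rotation vector, rad) and "tvec" (3), from world to camera coordinates, as OpenCV has them. Camera axes: x right, y down, z forward; pixel columns grow to the right and rows downward; lengths in m; the calibration is good to about 2 mm. A picture is of the moment at which its call begins. calibration takes no time and is no camera call.
- r.job_done(): hands the job in, once; it reports no verdict.
Trained networks look in the newest picture that a camera, given by its name, has taken for a name from the list of things; names that differ only in an ending like _2 or _b are one class to them, and where a whole thing is asked for, a point or a joint stands for the part that bears it (a point fixed in the world has none). Each returns a list of dicts, best first, with "score" (0 to 1); they miss things now and then, are a little off and sometimes report something else, mostly with a low value. They report only what shows in the picture. A call takes as long as a camera call. They do not tell look-alikes from the thing itself.
- spotter.silhouettes(camera, name): "region" (420x560 bool, what is visible of it).
- spotter.landmark_of(camera, name): "xyz" ([x, y, z] in m, in world coordinates, good to about 4 mm: a listed point, or the origin of a listed thing).
The state is a dict: "t": time; "q": joint angles; "joint_velocities": joint speeds; "joint_torque": joint torques, N m; "position": TCP position; "tcp_rot": TCP orientation; "contact_force": force on the tool from outside, world axes, zero at the start; "moment": the same for the moment, N m; "width": opening from 0.0 (shut) to 1.0 (fully open).
Only numpy, scipy, OpenCV 4.12 (cv2) and the standard library are available. Lean on these libraries where they do the work, as an engineer would, in place of code of your own. Each camera call takes 0.05 s, during which the arm holds its last target. There are 200 camera calls.

TASK

The turned knob on the lid of the new wooden box is only started in its hole: with the lid shut, press it down until its shoulder sits fully home on the lid. Then lift the lid by the knob to 60 degrees from closed, without letting it swing past upright, and keep holding it there by the knob, which must stay fully home, so that the lid stay can be screwed on; the lid falls shut if let go, so finish while still holding it. Leave the other things on the bench where they lie.

Things in the scene. Friction and masses are not known exactly. Their poses are not given: they have to be found in the camera images.
- box: the new box of pale wood with finger-jointed corners, fixed to the bench, 180 (x) x 280 (y) x 85 mm high without its lid; origin at the centre of its underside, z up, y along the hinge line, +x from the knob side to the hinge side (away from the robot, give or take the yaw). It turns by up to about 17 degrees either way
- hinge_mid (a point): middle of the hinge line, on the top rear edge of the box: 90 mm along the box's +x from its centre and 85 mm above the bench; the line runs along the box's y. Brass butt hinges sit there
- box_lid (a joint): lid angle about the hinge line in rad: 0 shut, grows as the front edge rises and goes back over the hinge; 60 degrees is 1.047, upright 1.571, stop at 1.85. Lid 184 x 284 x 14 mm, about 0.45 kg (varies), underside in the plane of the hinge line; it swings freely and falls shut when let go
- lid_knob (a joint): how far the knob has been pushed into the lid in m: at the start 0 to 0.003 (standing 10 to 7 mm proud on its thin tenon), 0.010 fully home with its shoulder on the lid. It slides stiffly along the lid's normal: about 8 N moves it, and it stays where it is left (a pull of about 8 N draws it out again)
- knob_head (a point): centre of the dark turned knob's head (32 mm across, thickest here). Knob 37.5 mm tall from shoulder to round top; head centre 26 mm above the shoulder, 11.5 mm below the top; neck 17 mm across. Axis (the point's z) square to the lid, 162 mm from the hinge line, mid-lid; when home, head centre 26 mm above the lid's upper face, 40 mm above its underside
- lid_stay: brass lid stay lying folded on the bench on the left of the box, with three screws; about 200 x 75 x 6 mm, fixed there; origin near its pivot
- screwdriver: screwdriver with a wooden handle, 212 mm long, 31 mm high, loose on the bench at the right of the box; leave it; origin under its middle
- pencil: red pencil, 163 mm long, loose on the bench to the left; leave it; origin under its middle
- tape_measure: yellow tape measure, 37 x 82 x 65 mm, loose on the bench to the right; leave it; origin under its middle
- sanding_block: wooden sanding block, 62 x 100 x 30 mm, loose on the bench to the right; leave it; origin under its middle
Things that resemble listed ones, but are neither listed nor needed, are in the scene too. What is shaped like the screwdriver but orange is not meant.

How it is judged:
On the way, in this order (a step that is already met when the one before it is completed fails the run):
1. the knob is pressed fully home on the shut lid (value of joint lid_knob above 0.0088 m and value of joint box_lid below 0.06 rad), for 0.2 s.
2. the lid is lifted by the seated knob (value of joint box_lid above 0.35 rad and value of joint lid_knob above 0.0085 m and contact force between the fingers and lid_knob above 0.5 N), for 0.1 s.
At the end, for the whole second after the job is handed in: the lid stands still at 60 degrees from closed, within 5 degrees, held by the fingers on the knob (contact over 0.5 N) and by no loose thing, with the knob home within 1.5 mm (value of joint box_lid between 0.96 and 1.134 rad and velocity of joint box_lid between -0.05 and 0.05 rad/s and value of joint lid_knob above 0.0085 m and contact force between the fingers and lid_knob above 0.5 N and contact force between box_lid and screwdriver below 0.1 N and contact force between box_lid and pencil below 0.1 N and contact force between box_lid and tape_measure below 0.1 N and contact force between box_lid and sanding_block below 0.1 N); the arm keeps its last pose, push and grip.
It fails at once if the lid swings past upright (value of joint box_lid above 1.58 rad).
It fails at once if another thing on the bench is shifted by more than 3 cm (distance of any of screwdriver, pencil, tape_measure, sanding_block from where it was at the start of the episode above 0.03 m).
It also fails if it takes over 45 s, if anything falls off the work surface, if the arm or the gripper's body presses on something with over 40 N, if the wrist force passes 120 N, or if a joint passes its speed limit or range.

## Working session

There is one attempt and no reset: what is moved stays moved. The work goes in short steps, Python scripts to look and compute and a tool call to move; the robot and the scene stay as the last step left them, time stands still between calls to the robot, and variables do not carry over. Pictures are saved under pics/ and viewed, about 8 in all and at most 12, crops included, and the job is handed in when it is done.

Besides the shell and the picture viewer there is one more tool, called after "Request:" in YAML: its name, and indented under it one key for each argument. step_arm: Moves the arm, as the interface text tells. Its arguments: {"type":"object","properties":{"steps":{"type":"array"},"fingers":{"type":"number"},"newtons":{"type":"number"}},"required":["steps"]}

```bash
mkdir -p pics; ls; python3 - <<'E'
from workcell import monitor, snapshot, calibration, r, spotter
import cv2,numpy as np
a=snapshot("side");b=snapshot("top")
cv2.imwrite("pics/a.png",np.hstack([a,b])[:,:,::-1]) if 0 else None
cv2.imwrite("pics/side.png",a[:,:,::-1]);cv2.imwrite("pics/top.png",b[:,:,::-1])
for c in("side","top"):
  for n in("knob_head","hinge_mid","box"):
    print(c,n,[(round(d["score"],2),np.round(d["xyz"],3)) for d in spotter.landmark_of(c,n)][:4])
o=monitor.get_obs();print(o)
E
```

```text
pics
side knob_head [(0.64, array([0.52 , 0.034, 0.134]))]
side hinge_mid [(0.62, array([0.684, 0.03 , 0.091]))]
side box [(0.67, array([ 0.589,  0.032, -0.001]))]
top knob_head [(0.44, array([0.519, 0.034, 0.139]))]
top hinge_mid [(0.62, array([0.683, 0.031, 0.084]))]
top box [(0.92, array([ 0.593,  0.034, -0.   ]))]
{'t': 0.4, 'q': array([ 1.27935444,  0.33230474, -0.06470146,  1.46018925,  0.02161224,
        1.34986326, -0.08853028]), 'joint_velocities': array([-0.00200547, -0.00237396,  0.00087079, -0.00098342, -0.00029739,
        0.00167816,  0.00123032]), 'joint_torque': array([-7.78255617e-04, -6.22369337e+01,  2.43052299e-02, -3.89677298e+01,
       -6.11500489e-02,  3.33056389e-02,  1.20581518e-05]), 'position': array([ 0.16601954, -0.60253487,  0.19906742]), 'tcp_rot': array([-1.57086593e+00,  1.25666678e-06, -2.87277186e+00]), 'contact_force': array([ 0.57768372, -0.41978069,  0.64366844]), 'moment': array([-0.0057699 , -0.00411395,  0.04317078]), 'width': 1.001043646107779}
```

View pics/side.png

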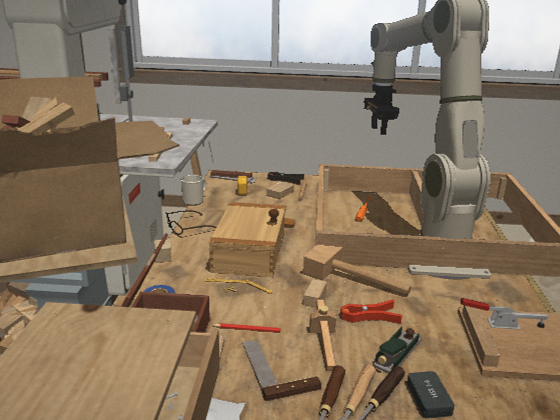

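View pics/top.png

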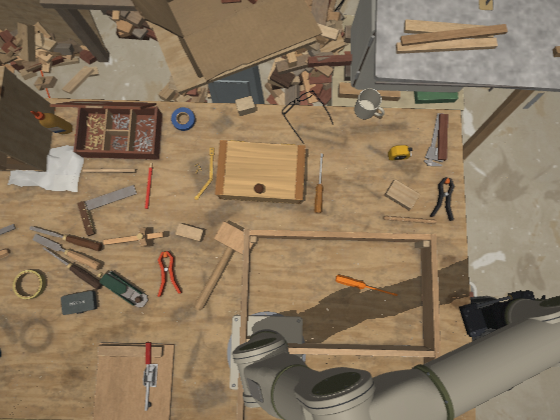

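The side view shows the pale box at (247,240) with its knob at (273,214). The top view shows the lid at (262,170) with the knob at (259,188). The only dark knob I can see is the one on the lid. Other round dark things, such as the tool handles at (330,385) side and (80,300) top, are not on a lid. The orange screwdriver at (350,283) top is the decoy. Next I'll crop close and triangulate.

```bash
cat > h.py <<'E'
from workcell import monitor, snapshot, calibration, r, spotter
import cv2,numpy as np
from scipy.optimize import least_squares
from scipy.spatial.transform import Rotation as R
def proj(c,P):
    k=calibration(c);return cv2.projectPoints(np.asarray(P,float).reshape(-1,1,3),np.array(k["rvec"]),np.array(k["tvec"]),np.array(k["K"]),None)[0].reshape(-1,2)
E
python3 - <<'E'
from h import *
a=snapshot("side");b=snapshot("top")
cs={}
for c in("side","top"):
  m=spotter.silhouettes(c,"knob_head")
  for d in m[:2]:
    ys,xs=np.nonzero(d["region"]);print(c,d["score"],len(xs),xs.min(),xs.max(),ys.min(),ys.max())
f=lambda i,x,y,w,h,s:cv2.resize(i[y:y+h,x:x+w],None,fx=s,fy=s,interpolation=cv2.INTER_CUBIC)
A=f(a,200,190,100,90,4);B=f(b,210,130,100,90,4)
cv2.imwrite("pics/crop.png",np.hstack([A,B])[:,:,::-1])
k=calibration("side");print(k); print(calibration("top"))
E
```

```text
side 0.51 119 268 278 209 224
top 0.4 68 255 263 184 192
{'K': array([[545.42612963,   0.        , 286.92936153],
       [  0.        , 545.42612963, 211.32484679],
       [  0.        ,   0.        ,   1.        ]]), 'rvec': array([ 0.11163557, -2.61960188,  1.70437847]), 'tvec': array([0.47559083, 0.13787546, 1.67097912])}
{'K': array([[404.61830552,   0.        , 281.08980129],
       [  0.        , 404.61830552, 210.55585294],
       [  0.        ,   0.        ,   1.        ]]), 'rvec': array([ 2.17134537, -2.11667802,  0.18479855]), 'tvec': array([-0.04886351,  0.46108739,  1.32630838])}
```

View pics/crop.png

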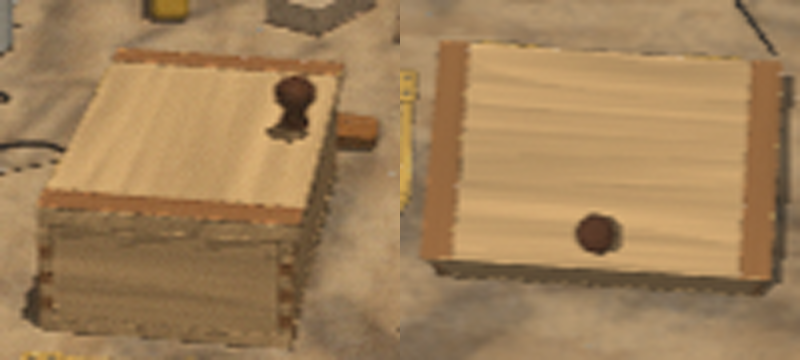

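```bash
python3 - <<'E'
from h import *
top=np.array([[220,140.25],[304.75,145.25],[302.5,200],[215.5,195]])
side=np.array([[229.5,202.5],[285.75,206.25],[275.5,242],[209.5,238]])
kt=[259.5,188.25];ks=[273.75,213]
# lid corners local (hinge origin): rear x=0, front x=-.184
L={'RL':(0,.142),'RR':(0,-.142),'FR':(-.184,-.142),'FL':(-.184,.142)}
to=['RL','RR','FR','FL']; so=['RR','FR','FL','RL']
def world(p,l,z):
    c,s=np.cos(p[2]),np.sin(p[2]);return [p[0]+c*l[0]-s*l[1],p[1]+s*l[0]+c*l[1],z]
def res(p):
    T=proj("top",[world(p,L[k],.099) for k in to]+[world(p,(-.162,0),p[3])])-np.vstack([top,kt])
    S=proj("side",[world(p,L[k],.099) for k in so]+[world(p,(-.162,0),p[3])])-np.vstack([side,ks])
    return np.r_[T.ravel(),S.ravel()]
s=least_squares(res,[.684,.03,0,.13],loss='soft_l1')
print(s.x,np.degrees(s.x[2]));print(res(s.x).reshape(-1,2).round(1));print("knob",world(s.x,(-.162,0),s.x[3]))
def k2(p): return np.r_[(proj("top",[p])-kt).ravel(),(proj("side",[p])-ks).ravel()]
q=least_squares(k2,[.52,.03,.13]);print(q.x,q.fun)
E
```

```text
[ 0.67803579  0.02972228 -0.03118295  0.13151709] -1.7866516727844346
[[-0.2 -0.2]
 [ 0.9 -0.2]
 [ 0.5 -0.3]
 [-0.3 -0.4]
 [-0.3  0.1]
 [ 0.  -1.3]
 [ 0.3 -1.5]
 [ 0.1  3.3]
 [ 0.1  2.7]
 [ 0.3 -0. ]]
knob [np.float64(0.5161145473153251), np.float64(0.03477310451729819), np.float64(0.13151708502216194)]
[0.51693354 0.03386142 0.13096909] [ 0.00375386 -0.09012001  0.08183894  0.02109552]
```

Request:
step_arm:
  steps:
    - [[0,-20,0],[0,5.73,0]]
    - [[0,-20,0],[0,5.73,0]]
    - [[0,-20,0],[0,5.73,0]]
    - [[-18,0,-36],[0,0,0]]
    - [[-18,0,-36],[0,0,0]]
    - [[-18,0,-36],[0,0,0]]
    - [[-18,0,-36],[0,0,0]]
    - [[-18,0,-36],[0,0,0]]
    - [[-18,0,-36],[0,0,0]]
    - [[-18,0,-36],[0,0,0]]
    - [[-18,0,-36],[0,0,0]]
    - [[-18,0,-36],[0,0,0]]
  fingers: 255
  newtons: 30

```text
t: 1.6
position: [0.3385, -0.282, 0.2594]
tcp_rot: [-1.57, 0.0, 3.11]
contact_force: [0.9, -1.2, 0.7]
width: 0.171
```

Request:
step_arm:
  steps:
    - [[-18.8,0,-36],[0,0,0]]
    - [[-18.8,0,-36],[0,0,0]]
    - [[-18.8,0,-36],[0,0,0]]
    - [[-18.8,0,-36],[0,0,0]]
    - [[-18.8,0,-36],[0,0,0]]
    - [[-18.8,0,-36],[0,0,0]]
    - [[-18.8,0,-36],[0,0,0]]
    - [[-18.8,0,-36],[0,0,0]]
    - [[-18.8,0,-36],[0,0,0]]
    - [[0,0,0],[0,0,0]]
    - [[0,0,0],[0,0,0]]
    - [[0,0,0],[0,0,0]]

```text
t: 2.6
position: [0.5172, 0.0344, 0.259]
tcp_rot: [-1.571, -0.0, 3.11]
contact_force: [-0.0, 0.1, 0.6]
width: 0.011
```

Request:
step_arm:
  steps:
    - [[0,25,0],[0,0,0]]
    - [[0,25,0],[0,0,0]]
    - [[0,25,0],[0,0,0]]
    - [[0,20,0],[0,0,0]]
    - [[0,0,0],[0,0,0]]
    - [[0,0,0],[0,0,0]]

```text
t: 3.1
position: [0.5167, 0.0333, 0.1642]
tcp_rot: [-1.57, -0.001, 3.108]
contact_force: [0.6, 0.1, 1.1]
width: 0.005
```

```bash
python3 - <<'E'
from h import *
a=snapshot("side");b=snapshot("top")
f=lambda i,x,y,w,h,s:cv2.resize(i[y:y+h,x:x+w],None,fx=s,fy=s,interpolation=cv2.INTER_CUBIC)
cv2.imwrite("pics/crop2.png",np.hstack([f(a,225,160,100,90,4),f(b,210,130,100,90,4)])[:,:,::-1])
print(monitor.get_obs()["position"],monitor.get_obs()["q"])
E
```

```text
[0.5180129  0.03410472 0.16579308] [ 0.52302833  0.19018865 -0.74701377  1.75427593  0.13684392  1.24787355
 -1.86158311]
```

View pics/crop2.png

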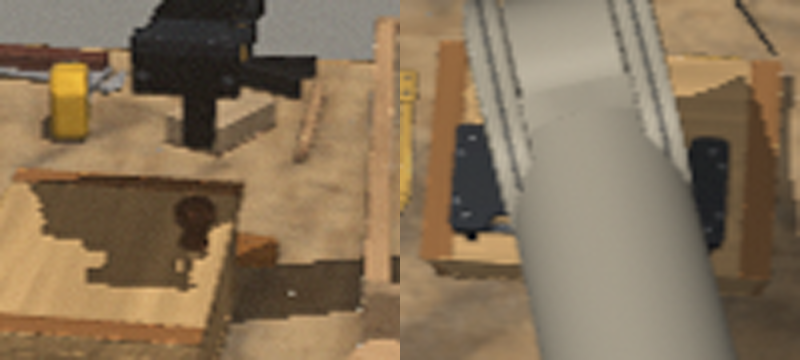

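The closed fingertips at about (197,150) in the crop stand straight above the knob at about (195,210). I'll descend gently and watch the force.

Request:
step_arm:
  steps:
    - [[0,5,0],[0,0,0]]
    - [[0,5,0],[0,0,0]]
    - [[0,3,0],[0,0,0]]
    - [[0,3,0],[0,0,0]]
    - [[0,0,0],[0,0,0]]

```text
t: 3.62
position: [0.5169, 0.0347, 0.1475]
tcp_rot: [-1.571, -0.001, 3.11]
contact_force: [-0.3, -0.0, -0.2]
width: 0.004
```

```bash
python3 - <<'E'
from h import *
o=monitor.get_obs();print(o["position"],o["contact_force"])
a=snapshot("side")
print(proj("side",[o["position"]]))
cv2.imwrite("pics/c3.png",cv2.resize(a[170:250,235:315],None,fx=6,fy=6,interpolation=cv2.INTER_CUBIC)[:,:,::-1])
E
```

```text
[0.51694767 0.03473721 0.14751792] [-0.29683752 -0.0195325  -0.2231943 ]
[[273.89681435 208.0135973 ]]
```

View pics/c3.png

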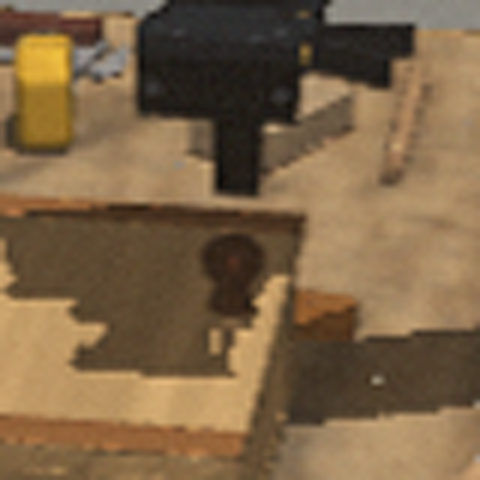

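Request:
step_arm:
  steps:
    - [[0,3,0],[0,0,0]]
    - [[0,3,0],[0,0,0]]
    - [[0,0,0],[0,0,0]]

```text
t: 3.92
position: [0.517, 0.0347, 0.1415]
tcp_rot: [-1.571, -0.001, 3.11]
contact_force: [-0.2, 0.4, -0.4]
width: 0.001
```

Request:
step_arm:
  steps:
    - [[0,3,0],[0,0,0]]
    - [[0,3,0],[0,0,0]]
    - [[0,0,0],[0,0,0]]

```text
t: 4.17
position: [0.517, 0.0347, 0.1355]
tcp_rot: [-1.571, -0.001, 3.11]
contact_force: [0.0, -0.5, 0.7]
width: 0.003
```

```bash
python3 - <<'E'
from h import *
o=monitor.get_obs();print(o["position"],o["contact_force"])
a=snapshot("side");b=snapshot("top")
print(proj("side",[o["position"]]),proj("top",[o["position"]]))
f=lambda i,x,y,w,h,s:cv2.resize(i[y:y+h,x:x+w],None,fx=s,fy=s,interpolation=cv2.INTER_CUBIC)
cv2.imwrite("pics/c4.png",np.hstack([f(a,240,150,80,80,5),f(b,220,130,80,80,5)])[:,:,::-1])
E
```

```text
[0.51695256 0.03473205 0.13546351] [ 0.03687372 -0.48278724  0.72540436]
[[273.82512285 211.75205312]] [[259.17319885 187.84238802]]
```

View pics/c4.png

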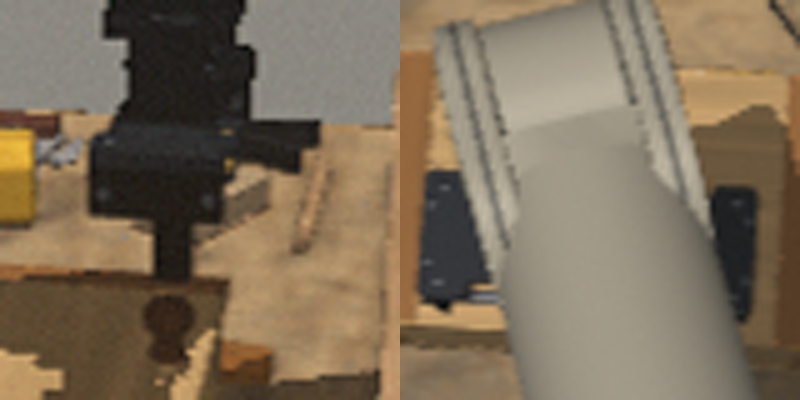

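Request:
step_arm:
  steps:
    - [[0,3,0],[0,0,0]]
    - [[0,3,0],[0,0,0]]
    - [[0,2,0],[0,0,0]]
    - [[0,0,0],[0,0,0]]

```text
t: 4.6
position: [0.5169, 0.0347, 0.1276]
tcp_rot: [-1.571, -0.001, 3.11]
contact_force: [0.2, 0.4, 0.9]
width: 0.001
```

Request:
step_arm:
  steps:
    - [[0,2,0],[0,0,0]]
    - [[0,2,0],[0,0,0]]
    - [[0,0,0],[0,0,0]]

```text
t: 4.85
position: [0.5171, 0.0348, 0.1237]
tcp_rot: [-1.571, -0.0, 3.11]
contact_force: [0.5, 0.9, -0.4]
width: 0.004
```

```bash
python3 - <<'E'
from h import *
o=monitor.get_obs();print(o["position"],o["contact_force"],o["q"])
a=snapshot("side")
print(proj("side",[o["position"]]))
for d in spotter.landmark_of("side","knob_head")[:2]: print(d)
cv2.imwrite("pics/c5.png",cv2.resize(a[190:230,254:294],None,fx=12,fy=12,interpolation=cv2.INTER_CUBIC)[:,:,::-1])
E
```

```text
[0.51706899 0.03475195 0.12373006] [ 0.48179654  0.89326951 -0.39241285] [ 0.50908823  0.23245001 -0.74147176  1.80597689  0.16985275  1.16849405
 -1.88795236]
[[273.71744829 215.37067866]]
{'xyz': [0.5189, 0.0336, 0.1364], 'score': 0.62}
```

View pics/c5.png

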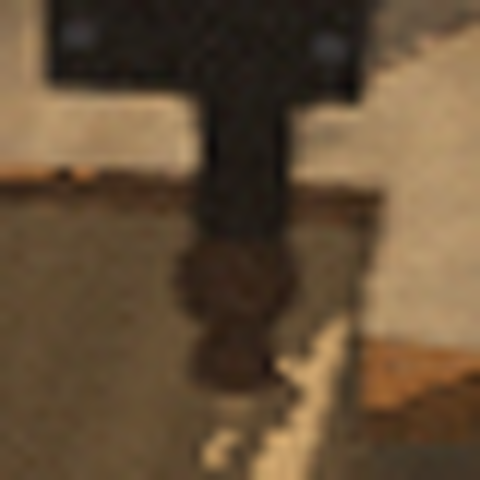

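Request:
step_arm:
  steps:
    - [[0,2,0],[0,0,0]]
    - [[0,2,0],[0,0,0]]
    - [[0,0,0],[0,0,0]]

```text
t: 5.2
position: [0.5176, 0.0349, 0.1205]
tcp_rot: [-1.571, 0.001, 3.11]
contact_force: [-1.3, -0.1, 4.4]
width: 0.002
```

Contact is made, with 4.4 N upward. I'll keep pressing.

Request:
step_arm:
  steps:
    - [[0,2,0],[0,0,0]]
    - [[0,2,0],[0,0,0]]
    - [[0,0,0],[0,0,0]]

```text
t: 5.45
position: [0.5176, 0.0348, 0.1165]
tcp_rot: [-1.571, 0.001, 3.11]
contact_force: [-0.9, -0.0, 5.0]
width: 0.003
```

Request:
step_arm:
  steps:
    - [[0,2,0],[0,0,0]]
    - [[0,1,0],[0,0,0]]
    - [[0,0,0],[0,0,0]]

```text
t: 5.7
position: [0.5177, 0.0348, 0.1137]
tcp_rot: [-1.571, 0.001, 3.11]
contact_force: [-1.3, 0.5, 6.4]
width: 0.005
```

Request:
step_arm:
  steps:
    - [[0,1.5,0],[0,0,0]]
    - [[0,1.5,0],[0,0,0]]
    - [[0,0,0],[0,0,0]]

```text
t: 5.95
position: [0.518, 0.0349, 0.1126]
tcp_rot: [-1.57, 0.002, 3.11]
contact_force: [-8.9, -1.6, 25.3]
width: 0.006
```

The force rose from 6 to 25 N after about 9 mm of travel, so the knob is home. I'll hold, then retreat and open the fingers.

Request:
step_arm:
  steps:
    - [[0,0,0],[0,0,0]]
    - [[0,0,0],[0,0,0]]
    - [[0,0,0],[0,0,0]]
    - [[0,0,0],[0,0,0]]

```text
t: 6.28
position: [0.5181, 0.0348, 0.1126]
tcp_rot: [-1.57, 0.002, 3.11]
contact_force: [-8.7, -1.4, 26.5]
width: 0.004
```

Request:
step_arm:
  steps:
    - [[0,-10,0],[0,0,0]]
    - [[0,-20,0],[0,0,0]]
    - [[0,-20,0],[0,0,0]]
    - [[0,0,0],[0,0,0]]

```text
t: 6.62
position: [0.5192, 0.0352, 0.1637]
tcp_rot: [-1.571, 0.005, 3.111]
contact_force: [1.4, 0.1, 0.7]
width: 0.004
```

Request:
step_arm:
  steps:
    - [[0,0,0],[0,0,0]]
    - [[0,0,0],[0,0,0]]
    - [[0,0,0],[0,0,0]]
    - [[0,0,0],[0,0,0]]
    - [[0,0,0],[0,0,0]]
    - [[0,0,0],[0,0,0]]
    - [[0,0,0],[0,0,0]]
    - [[0,0,0],[0,0,0]]
  fingers: 0

```text
t: 7.28
position: [0.5172, 0.0348, 0.16]
tcp_rot: [-1.571, -0.0, 3.11]
contact_force: [-0.1, 0.3, 0.4]
width: 0.529
```

```bash
python3 - <<'E'
from h import *
o=monitor.get_obs();print(o["position"],o["contact_force"],o["width"])
a=snapshot("side");p=o["position"]
print(proj("side",[p,p+[0,.0435,0],p-[0,.0435,0],[.5175,.0347,.1365],[.5175,.0347,.125],[.5175,.0347,.099]]))
for d in spotter.landmark_of("side","knob_head")[:2]: print(d)
cv2.imwrite("pics/c6.png",cv2.resize(a[175:235,240:300],None,fx=9,fy=9,interpolation=cv2.INTER_CUBIC)[:,:,::-1])
E
```

```text
[0.5172348  0.03476364 0.16003075] [-0.0587663   0.33549833  0.44236586] 0.5294537466267413
[[273.87186622 204.10647281]
 [272.51201106 210.05466771]
 [275.16590739 198.44615746]
 [273.64740589 211.41740775]
 [273.58133714 214.96532479]
 [273.43336291 222.91159712]]
{'xyz': [0.5221, 0.0335, 0.1241], 'score': 0.6}
```

View pics/c6.png

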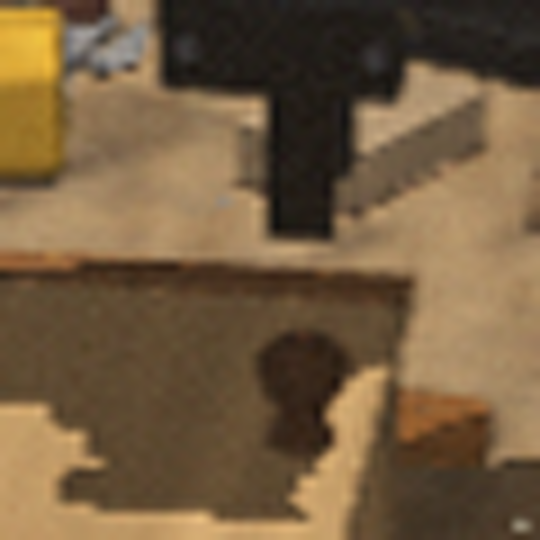

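The knob is seated: its head is at about (303,370) in the crop, i.e. row 216, where the home height predicts 215. The visible fingertip is about 20 mm above the reported TCP, which agrees with the contact height, so I'll grasp that much lower.

Request:
step_arm:
  steps:
    - [[0,0,0],[0,0,0]]
    - [[0,0,0],[0,0,0]]
    - [[0,0,0],[0,0,0]]
    - [[0,0,0],[0,0,0]]
    - [[0,0,0],[0,0,0]]
    - [[0,0,0],[0,0,0]]
    - [[0,10,0],[0,0,0]]
    - [[0,15,0],[0,0,0]]
    - [[0,15,0],[0,0,0]]
    - [[0,10,0],[0,0,0]]
    - [[0,5,0],[0,0,0]]
    - [[0,0,0],[0,0,0]]

```text
t: 8.38
position: [0.5165, 0.0348, 0.1039]
tcp_rot: [-1.571, -0.002, 3.111]
contact_force: [-0.2, 0.9, 0.2]
width: 1.002
```

Request:
step_arm:
  steps:
    - [[0,5,0],[0,0,0]]
    - [[0,5,0],[0,0,0]]
    - [[0,4,0],[0,0,0]]
    - [[0,0,0],[0,0,0]]

```text
t: 8.72
position: [0.5169, 0.0347, 0.0905]
tcp_rot: [-1.571, -0.001, 3.11]
contact_force: [-0.4, 0.0, -0.3]
width: 0.998
```

```bash
python3 - <<'E'
from h import *
o=monitor.get_obs();print(o["position"],o["contact_force"],o["width"])
a=snapshot("side")
cv2.imwrite("pics/c7.png",cv2.resize(a[175:235,240:300],None,fx=9,fy=9,interpolation=cv2.INTER_CUBIC)[:,:,::-1])
E
```

```text
[0.51694156 0.03466091 0.09048218] [-0.40372385  0.01081946 -0.34560758] 0.9983557966154845
```

View pics/c7.png

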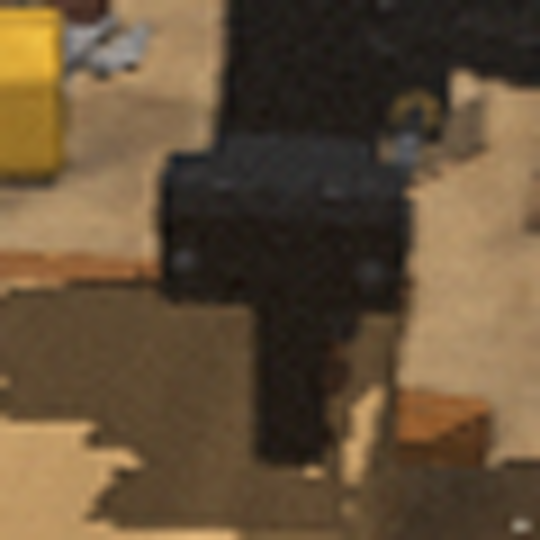

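The fingers straddle the knob head, and the tip at (290,460) in the crop is about 11 mm below the head centre. Closing now.

Request:
step_arm:
  steps:
    - [[0,0,0],[0,0,0]]
    - [[0,0,0],[0,0,0]]
    - [[0,0,0],[0,0,0]]
    - [[0,0,0],[0,0,0]]
    - [[0,0,0],[0,0,0]]
    - [[0,0,0],[0,0,0]]
    - [[0,0,0],[0,0,0]]
    - [[0,0,0],[0,0,0]]
    - [[0,0,0],[0,0,0]]
    - [[0,0,0],[0,0,0]]
    - [[0,0,0],[0,0,0]]
    - [[0,0,0],[0,0,0]]
  fingers: 255
  newtons: 30

```text
t: 9.77
position: [0.5174, 0.037, 0.0913]
tcp_rot: [-1.573, 0.0, 3.112]
contact_force: [1.1, 6.9, -1.1]
width: 0.33
```

Request:
step_arm:
  steps:
    - [[0,0,-2.5],[0,0,0]]
    - [[0,0,0],[0,0,0]]
    - [[0,0,0],[0,0,0]]

```text
t: 10.02
position: [0.5174, 0.0371, 0.0912]
tcp_rot: [-1.57, 0.0, 3.11]
contact_force: [-0.4, -0.8, 2.2]
width: 0.334
```

```bash
cat > arc.py <<'E'
import numpy as np,sys
d=34.;Rr=np.hypot(162,40);a0=np.arctan2(40,162)
def tcp(th,ph):  # X toward hinge, Z up, mm from hinge
    h=Rr*np.array([-np.cos(a0+th),np.sin(a0+th)]);return h+d*np.array([-np.sin(ph),-np.cos(ph)])
def rows(t0,t1,p0,p1,n):
    T=np.radians(np.linspace(t0,t1,n+1));P=np.radians(np.linspace(p0,p1,n+1));out=[]
    for i in range(n):
        v=tcp(T[i+1],P[i+1])-tcp(T[i],P[i]);p=P[i]
        xt=np.array([-np.cos(p),np.sin(p)]);yt=np.array([-np.sin(p),-np.cos(p)])
        out.append([[round(float(v@xt),1),round(float(v@yt),1),0],[0,0,round(-float(np.degrees(P[i+1]-P[i])),2)]])
    return out
if __name__=="__main__":
    for k in range(5): print(rows(12*k,12*k+12,6*k,6*k+6,10))
E
python3 arc.py
```

```text
[[[-0.5, -3.4, 0], [0, 0, -0.6]], [[-0.6, -3.4, 0], [0, 0, -0.6]], [[-0.6, -3.4, 0], [0, 0, -0.6]], [[-0.6, -3.4, 0], [0, 0, -0.6]], [[-0.7, -3.3, 0], [0, 0, -0.6]], [[-0.7, -3.3, 0], [0, 0, -0.6]], [[-0.7, -3.3, 0], [0, 0, -0.6]], [[-0.8, -3.3, 0], [0, 0, -0.6]], [[-0.8, -3.3, 0], [0, 0, -0.6]], [[-0.8, -3.3, 0], [0, 0, -0.6]]]
[[[-0.9, -3.3, 0], [0, 0, -0.6]], [[-0.9, -3.3, 0], [0, 0, -0.6]], [[-0.9, -3.2, 0], [0, 0, -0.6]], [[-1.0, -3.2, 0], [0, 0, -0.6]], [[-1.0, -3.2, 0], [0, 0, -0.6]], [[-1.0, -3.2, 0], [0, 0, -0.6]], [[-1.1, -3.2, 0], [0, 0, -0.6]], [[-1.1, -3.2, 0], [0, 0, -0.6]], [[-1.1, -3.2, 0], [0, 0, -0.6]], [[-1.2, -3.1, 0], [0, 0, -0.6]]]
[[[-1.2, -3.1, 0], [0, 0, -0.6]], [[-1.2, -3.1, 0], [0, 0, -0.6]], [[-1.3, -3.1, 0], [0, 0, -0.6]], [[-1.3, -3.1, 0], [0, 0, -0.6]], [[-1.3, -3.1, 0], [0, 0, -0.6]], [[-1.4, -3.0, 0], [0, 0, -0.6]], [[-1.4, -3.0, 0], [0, 0, -0.6]], [[-1.4, -3.0, 0], [0, 0, -0.6]], [[-1.5, -3.0, 0], [0, 0, -0.6]], [[-1.5, -3.0, 0], [0, 0, -0.6]]]
[[[-1.5, -3.0, 0], [0, 0, -0.6]], [[-1.6, -2.9, 0], [0, 0, -0.6]], [[-1.6, -2.9, 0], [0, 0, -0.6]], [[-1.6, -2.9, 0], [0, 0, -0.6]], [[-1.6, -2.9, 0], [0, 0, -0.6]], [[-1.7, -2.8, 0], [0, 0, -0.6]], [[-1.7, -2.8, 0], [0, 0, -0.6]], [[-1.7, -2.8, 0], [0, 0, -0.6]], [[-1.8, -2.8, 0], [0, 0, -0.6]], [[-1.8, -2.8, 0], [0, 0, -0.6]]]
[[[-1.8, -2.7, 0], [0, 0, -0.6]], [[-1.8, -2.7, 0], [0, 0, -0.6]], [[-1.9, -2.7, 0], [0, 0, -0.6]], [[-1.9, -2.7, 0], [0, 0, -0.6]], [[-1.9, -2.6, 0], [0, 0, -0.6]], [[-2.0, -2.6, 0], [0, 0, -0.6]], [[-2.0, -2.6, 0], [0, 0, -0.6]], [[-2.0, -2.6, 0], [0, 0, -0.6]], [[-2.0, -2.5, 0], [0, 0, -0.6]], [[-2.1, -2.5, 0], [0, 0, -0.6]]]
```

The grip is centred and the forces are near zero. I'll start the lift gently.

Request:
step_arm:
  steps:
    - [[-0.3,-1.7,0],[0,0,-0.3]]
    - [[-0.3,-1.7,0],[0,0,-0.3]]
    - [[-0.6,-3.4,0],[0,0,-0.6]]
    - [[-0.6,-3.4,0],[0,0,-0.6]]
    - [[-0.6,-3.4,0],[0,0,-0.6]]

```text
t: 10.43
position: [0.5198, 0.037, 0.1049]
tcp_rot: [-1.571, -0.044, 3.11]
contact_force: [-0.5, 0.3, -2.2]
width: 0.332
```

```bash
python3 - <<'E'
from h import *
snapshot("side")
for d in spotter.landmark_of("side","knob_head")[:2]: print(d)
o=monitor.get_obs();print(o["position"],o["contact_force"],o["moment"],o["width"],o["tcp_rot"])
E
```

```text
{'xyz': [0.5226, 0.0321, 0.1379], 'score': 0.45}
[0.51993097 0.03705888 0.10498859] [-2.5498695  -1.01769378 -2.44856169] [-0.30003952  0.49069954 -0.01362514] 0.33345754048720877 [-1.57070366 -0.04344731  3.11011772]
```

The vertical load of −2.4 N matches the lid's weight, so it is lifting. Continuing.

Request:
step_arm:
  steps:
    - [[-0.6,-3.4,0],[0,0,-0.6]]
    - [[-0.7,-3.3,0],[0,0,-0.6]]
    - [[-0.7,-3.3,0],[0,0,-0.6]]
    - [[-0.7,-3.3,0],[0,0,-0.6]]
    - [[-0.8,-3.3,0],[0,0,-0.6]]
    - [[-0.8,-3.3,0],[0,0,-0.6]]

```text
t: 11.03
position: [0.5257, 0.0368, 0.1245]
tcp_rot: [-1.571, -0.106, 3.11]
contact_force: [-0.6, -0.8, -3.8]
width: 0.332
```

Request:
step_arm:
  steps:
    - [[-0.9,-3.3,0],[0,0,-0.6]]
    - [[-0.9,-3.3,0],[0,0,-0.6]]
    - [[-0.9,-3.2,0],[0,0,-0.6]]
    - [[-1.0,-3.2,0],[0,0,-0.6]]
    - [[-1.0,-3.2,0],[0,0,-0.6]]
    - [[-1.0,-3.2,0],[0,0,-0.6]]
    - [[-1.1,-3.2,0],[0,0,-0.6]]
    - [[-1.1,-3.2,0],[0,0,-0.6]]
    - [[-1.1,-3.2,0],[0,0,-0.6]]
    - [[-1.2,-3.1,0],[0,0,-0.6]]

```text
t: 11.87
position: [0.5406, 0.0363, 0.1547]
tcp_rot: [-1.57, -0.211, 3.11]
contact_force: [-3.4, -3.4, -1.7]
width: 0.333
```

Request:
step_arm:
  steps:
    - [[-1.2,-3.1,0.2],[0,0,-0.6]]
    - [[-1.2,-3.1,0.2],[0,0,-0.6]]
    - [[-1.3,-3.1,0.2],[0,0,-0.6]]
    - [[-1.3,-3.1,0.2],[0,0,-0.6]]
    - [[-1.3,-3.1,0.2],[0,0,-0.6]]
    - [[-1.4,-3.0,0.2],[0,0,-0.6]]
    - [[-1.4,-3.0,0.2],[0,0,-0.6]]
    - [[-1.4,-3.0,0.2],[0,0,-0.6]]
    - [[-1.5,-3.0,0.2],[0,0,-0.6]]
    - [[-1.5,-3.0,0.2],[0,0,-0.6]]

```text
t: 12.7
position: [0.5614, 0.0353, 0.1809]
tcp_rot: [-1.573, -0.315, 3.112]
contact_force: [-2.9, 4.8, -0.1]
width: 0.336
```

```bash
python3 - <<'E'
from h import *
for c in("side","top"):
  snapshot(c)
  for d in spotter.landmark_of(c,"knob_head")[:2]: print(c,d)
o=monitor.get_obs();print(o["position"],o["contact_force"],o["width"],o["tcp_rot"],o["q"])
E
```

```text
side {'xyz': [0.5742, 0.0327, 0.217], 'score': 0.39}
top {'xyz': [0.5722, 0.0305, 0.2149], 'score': 0.61}
[0.56139754 0.03528022 0.18076451] [-3.83659149  4.06367926  0.62808508] 0.33564562646510077 [-1.57273152 -0.31463339  3.11214094] [ 0.34437249  0.55704538 -0.67907347  1.32322809  0.23511109  1.67375485
 -1.92038558]
```

Request:
step_arm:
  steps:
    - [[-1.5,-3.0,-0.2],[0,0,-0.6]]
    - [[-1.6,-2.9,-0.2],[0,0,-0.6]]
    - [[-1.6,-2.9,-0.2],[0,0,-0.6]]
    - [[-1.6,-2.9,-0.2],[0,0,-0.6]]
    - [[-1.6,-2.9,-0.2],[0,0,-0.6]]
    - [[-1.7,-2.8,0],[0,0,-0.6]]
    - [[-1.7,-2.8,0],[0,0,-0.6]]
    - [[-1.7,-2.8,0],[0,0,-0.6]]
    - [[-1.8,-2.8,0],[0,0,-0.6]]
    - [[-1.8,-2.8,0],[0,0,-0.6]]

```text
t: 13.73
position: [0.5871, 0.0343, 0.2018]
tcp_rot: [-1.571, -0.42, 3.111]
contact_force: [-3.7, 2.7, 0.8]
width: 0.339
```

```bash
python3 - <<'E'
from h import *
o=monitor.get_obs();print(o["position"],o["contact_force"],o["width"],o["tcp_rot"],o["q"])
E
```

```text
[0.58712746 0.03432708 0.20175605] [-3.71310511  2.73880436  0.80174831] 0.33858605277827675 [-1.57109145 -0.41976053  3.11061896] [ 0.26575781  0.68914082 -0.6473133   1.10209556  0.2544324   1.86250783
 -1.92115589]
```

Joint 6 is nearing its limit of 2.06, so I'll do the last 12° with little extra tilt.

```bash
python3 -c "
from arc import rows
print(rows(48,60,24,25,10))"
```

```text
[[[-2.1, -2.7, 0], [0, 0, -0.1]], [[-2.2, -2.7, 0], [0, 0, -0.1]], [[-2.2, -2.7, 0], [0, 0, -0.1]], [[-2.3, -2.6, 0], [0, 0, -0.1]], [[-2.3, -2.6, 0], [0, 0, -0.1]], [[-2.4, -2.5, 0], [0, 0, -0.1]], [[-2.4, -2.5, 0], [0, 0, -0.1]], [[-2.5, -2.4, 0], [0, 0, -0.1]], [[-2.5, -2.4, 0], [0, 0, -0.1]], [[-2.6, -2.3, 0], [0, 0, -0.1]]]
```

Request:
step_arm:
  steps:
    - [[-2.1,-2.7,0],[0,0,-0.1]]
    - [[-2.2,-2.7,0],[0,0,-0.1]]
    - [[-2.2,-2.7,0],[0,0,-0.1]]
    - [[-2.3,-2.6,0],[0,0,-0.1]]
    - [[-2.3,-2.6,0],[0,0,-0.1]]
    - [[-2.4,-2.5,0],[0,0,-0.1]]
    - [[-2.4,-2.5,0],[0,0,-0.1]]
    - [[-2.5,-2.4,0],[0,0,-0.1]]
    - [[-2.5,-2.4,0],[0,0,-0.1]]
    - [[-2.6,-2.3,0],[0,0,-0.1]]
    - [[0,0,0],[0,0,0]]
    - [[0,0,0],[0,0,0]]

```text
t: 14.73
position: [0.6191, 0.0331, 0.2149]
tcp_rot: [-1.571, -0.436, 3.11]
contact_force: [-3.1, 4.3, 6.4]
width: 0.333
```

```bash
python3 - <<'E'
from h import *
a=snapshot("side");b=snapshot("top")
P=[]
for c in("side","top"):
  for d in spotter.landmark_of(c,"knob_head")[:1]: print(c,d);P.append(d["xyz"])
o=monitor.get_obs();print(o["position"],o["contact_force"],o["width"],o["tcp_rot"],o["q"])
Y=R.from_euler("xyz",o["tcp_rot"]).as_matrix()[:,1]
P.append(o["position"]-.034*Y)
H=np.array([.679,.085])
for p in P:
  v=np.array([p[0],p[2]])-H;print(np.round(p,3),"R",np.hypot(*v),"lid",np.degrees(np.arctan2(v[1],-v[0]))-13.87)
# predicted lid edge for 55/60/65 drawn in the side view
S=cv2.resize(a[130:280,190:340],None,fx=4,fy=4,interpolation=cv2.INTER_CUBIC)[:,:,::-1].copy()
for th,col in((55,(255,0,0)),(60,(0,255,0)),(65,(0,0,255))):
  t=np.radians(th);q=proj("side",[[.679+.0044,.0297+.142,.085],[.679+.0044-.184*np.cos(t),.0297+.142+.0057*np.cos(t),.085+.184*np.sin(t)]])
  q=((q-[190,130])*4).astype(int);cv2.line(S,tuple(map(int,q[0])),tuple(map(int,q[1])),col,1)
cv2.imwrite("pics/c8.png",S)
E
```

```text
side {'xyz': [0.6364, 0.0295, 0.2451], 'score': 0.42}
top {'xyz': [0.631, 0.029, 0.2503], 'score': 0.65}
[0.61896147 0.03307215 0.21492086] [-2.30108585  2.43694406  5.22579759] 0.33052563217996667 [-1.57069001 -0.43604968  3.1102284 ] [ 0.21046173  0.77069341 -0.62471812  0.93792401  0.27964207  1.95347626
 -1.90812376]
[0.636 0.03  0.245] R 0.16567066728905275 lid 61.22977146970859
[0.631 0.029 0.25 ] R 0.17212812088673948 lid 59.93770018541907
[0.633 0.033 0.246] R 0.16710560871801663 lid 60.26384766743093
```

View pics/c8.png

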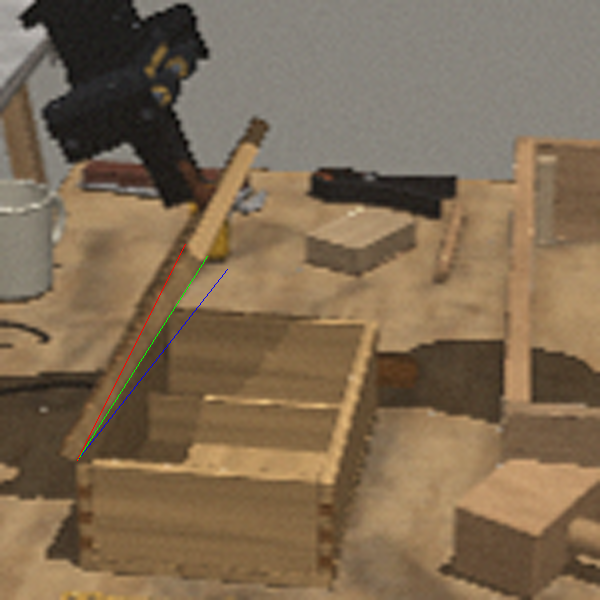

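The lid's near edge ends at about (206,258) in the crop, on the green 60° line (blue is 55°, red is 65°). The fingers hold the knob at (195,185). I'll settle and check once more before handing in.

Request:
step_arm:
  steps:
    - [[0,0,0],[0,0,0]]
    - [[0,0,0],[0,0,0]]
    - [[0,0,0],[0,0,0]]
    - [[0,0,0],[0,0,0]]
    - [[0,0,0],[0,0,0]]
    - [[0,0,0],[0,0,0]]

```text
t: 15.43
position: [0.619, 0.0331, 0.2149]
tcp_rot: [-1.571, -0.436, 3.11]
contact_force: [-3.0, 3.0, 4.6]
width: 0.334
```

```bash
python3 - <<'E'
from h import *
o=monitor.get_obs();print(o["position"],o["contact_force"],o["width"],abs(o["joint_velocities"]).max())
p=o["position"]
if abs(p[2]-.2149)<.003 and .3<o["width"]<.37: print(r.job_done())
E
```

```text
[0.61895076 0.03307498 0.21490109] [-3.04940813  2.95481894  4.64130761] 0.3335545305953751 0.0014307541002349317
the job is handed in; nothing more can be done
None
```

I pressed the knob home, lifted the lid by it to about 60°, and handed the job in at about 15.4 s while still holding it there; no verdict came back.

- **Pressing:** I pushed with the closed fingertips. The knob slid about 9 mm, then the force jumped from 6 to 26 N. Afterwards the camera showed the head at its home height.
- **Lid angle:** three estimates gave 59.9° to 61.2°: the head position from each camera and the arm's own pose. The picture with reference lines drawn in also put the lid edge on the 60° line.
- **Knob still home:** this is inferred. The head stayed at its home distance from the hinge by the arm pose and the side camera (167 and 166 mm, nominal 167 mm), though the top camera read 172 mm.
- **Last state:** the arm was at rest with the grip at 29 mm on the knob and a wrist force of about 6 N. I kept clear of the other things on the bench, but did not measure their positions afterwards.
- **What disagreed:**
  - The fingertips proved to be about 20 mm short of the reported TCP, seen in the picture and in the contact height. I allowed for this when grasping.
  - The grip closed to 29 mm, not the head's full 32 mm.

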